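Hold the used-battery bin open by its lever

ROBOT

A 6-joint arm with a two-finger parallel gripper is mounted at the origin on the work surface. World frame = base frame: x ahead of the robot, y to its left, z up, the work surface at z = 0. Lengths are in m, angles in rad, forces in N, time in s.
With the tool pointing down it reaches from about 0.375 to 0.925 m from the base axis. Payload 5.7 kg.
Tool frame: the origin (TCP) lies at the very end of the fingers, on their centre line; the grasp point (between the pads) lies 19 mm behind it; z points along the fingers, y is the line along which they close (so a half turn about z gives the same grasp; the last joint's range is limited). The gripper opens to 85 mm and grips with 20 to 120 N. Pads are 22 mm wide; open, the fingers measure 114 mm over their backs; the gripper's body (76 mm by 85 mm) begins 54 mm behind the grasp point. The pads swing forward as they close: fully open they stand 13 mm farther back than shut.
Start: joints at [-1.288, 0.359, 1.51, -0, 1.272, -0.115], TCP at [0.232, -0.553, 0.231] pointing down, gripper open.
Joint ranges: [-2.97, 2.97], [-1.01, 2.36], [0.21, 2.38], [-0.96, 4.11], [0.2, 2.71], [-2.98, 2.98]. Speed limits (rad/s): [2.39, 2.39, 3.14, 3.14, 3.14, 3.14].

INTERFACE

Orientations are given as a unit quaternion [w, x, y, z].
In Python, from rig import manip gives the robot as it stands.
- The arm moves only by the tool step_arm, never from a script. Its argument "commands" is a list that holds one entry, the list of rows, each a list of 5 numbers: the opening, from 0 (shut) to 1 (fully open), then the shift along the world's x, y, z in units of 40 mm (1.0 is 40 mm), then the turn about the world's z in units of 5 degrees (1.0 is 5 degrees). In form: [[[gripper, tx, ty, tz, roll], ...]]. A call has 1 to 8 rows; each row shifts and turns the commanded pose from where the row before left it; what a row does not reach is not made up. A row lasts 1/10 s, in which the tool goes at most 50 mm and 8.59 degrees, less where a joint would pass 70% of its speed; a pose out of reach is approached as far as the arm can. A call is refused whole if a number of a shift passes 1 or a number of a turn 1, either way. A call with a gripper value outside its range is refused whole. The fingers move at their own pace and stop on an object; "grip_force" is the grip in N (left out, the last holds). Time passes only in rows, so rows that do not move let the fingers close. It gives the time, the measured TCP pose, the force, the opening and the grip force at its end, in the units of the state.
- manip.read_state(): the state, without advancing time (a new reading comes with each control period).
- manip.camera(name): name is "scene" or "top" or "wrist"; returns a dict with "frame" (400x640x3 uint8, red, green, blue), "z_map" (400x640 float32, m along the optical axis (not along the pixel's ray), 0 where there is no reading), "K" (3x3 intrinsics, pixels), "R" (3x3) and "t" (3): a world point X has camera coordinates R X + t. Camera axes: x right, y down, z forward; pixel columns grow to the right and rows downward; lengths in m; the calibration is good to about 2 mm. A picture is of the moment at which its call begins.
- manip.hand_in(): hands the job in; it is judged then, once.
Trained networks look in the newest picture that a camera, given by its name, has taken for a name from the list of things; names that differ only in an ending like _2 or _b are one class to them, and where a whole thing is asked for, a point or a joint stands for the part that bears it (a point fixed in the world has none). Each returns a list of dicts, best first, with "score" (0 to 1); they miss things now and then, are a little off and sometimes report something else, mostly with a low value. They report only what shows in the picture. A call takes as long as a camera call. They do not tell look-alikes from the thing itself.
- manip.recognise(thing, camera): "pixel" ([row, column] in pixels, amid what is visible of it).
- manip.place_of(thing, camera): "pixel" ([row, column] in pixels: a listed point, or the origin of a listed thing).
The state is a dict: "time": time; "qpos": joint angles; "qvel": joint speeds; "effort": joint torques, N m; "position": TCP position; "tool_rot": TCP orientation; "ft_force": force on the tool from outside, world axes, zero at the start; "wrist_torque": the same for the moment, N m; "gripper_width": finger opening in m; "finger_force": force on a finger pad.
Only numpy, scipy, OpenCV 4.12 (cv2) and the standard library are available. Lean on these libraries where they do the work, as an engineer would, in place of code of your own. Each camera call takes 0.05 s, during which the arm holds its last target. There are 200 camera calls.

TASK

Press the front lever of the desk bin with the orange lid all the way down and keep it down so that the lid stays fully raised for three seconds, long enough for a colleague to drop in used batteries; then let go so that the lid shuts again. Use only the lever and do not touch the orange lid itself, keep the bin with the blue lid shut, and do not shift or tip the white mug.

Things in the scene. Friction and masses are not known exactly. Their poses are not given: they have to be found in the camera images.
- orange_paddle (a point): Centre of the top of the orange paddle (50 deep, 70 wide, 8 mm thick) on the lever at the front of the orange-lidded bin, 138 mm above the desk at rest, 92 mm out from the bin. At rest z up, x level towards the bin. Pressed from above it swings 0.45 rad (the point sinks 40 mm) to a stop; a spring resists with 4 to 7 N and lifts it again in under 1 s. Its outer edge is tilted up 0.22 rad at rest, down 0.23 at the stop.
- orange_lid: Orange lid, a plate 158 x 156 x 8 mm with a white square, on a grey bin 150 mm square and 150 high, fixed to the desk. Origin on its hinge at the bin's far rim, 150 mm above the desk; it reaches 156 mm along its own -x, towards the lever. Shut: z up. The lever lifts it as it goes down, 2.67 times as far: 1.2 rad from level when fully down.
- blue_lid (a joint): Angle of the blue lid of a second, otherwise identical bin with a blue paddle: 0 shut, 1.2 rad fully raised. One bin stands left and one right of the robot's midline; which is which varies.
- mug: White ceramic mug, 80 mm across and 95 mm high, standing loose on the desk beside the bins; origin at the centre of its underside, z up, handle on its +y side.
Things that resemble listed ones, but are neither listed nor needed, are in the scene too. Of the things like the mug, leave any that is purple; of the rest the larger one is meant.

How it is judged:
By the outcome, as a careful person would: the job done as asked, in the order asked, and still so for the second after the job is handed in, with the robot touching nothing.
It also fails if it takes over 35 s, if anything falls off the work surface, if the arm or the gripper's body presses on something with over 40 N, if the wrist force passes 120 N, or if a joint passes its speed limit or range.

## Working session

There is one attempt and no reset: what is moved stays moved. The work goes in short steps, Python scripts to look and compute and a tool call to move; the robot and the scene stay as the last step left them, time stands still between calls to the robot, and variables do not carry over. Pictures are saved under pics/ and viewed, at most 10 in all, crops included, and the job is handed in when it is done.

Besides the shell and the picture viewer there is one more tool, called after "Emit:" as name(argument=value, ...) on one line, values as JSON. step_arm: Moves the arm, as the interface text tells. Its arguments: {"type":"object","properties":{"commands":{"type":"array","items":{"type":"array","items":{"type":"array","items":{"type":"number"}}}},"grip_force":{"type":"number"}},"required":["commands"]}

```bash
mkdir -p pics; cat > h.py <<'E'
import numpy as np, cv2
from rig import manip
def pt(c,r,col,w=2):
    r=int(round(r));col=int(round(col))
    z=c["z_map"][max(r-w,0):r+w+1,max(col-w,0):col+w+1];z=z[z>0]
    if not len(z): return None
    z=np.median(z)
    p=np.linalg.inv(c["K"])@np.array([col,r,1])*z
    return c["R"].T@(p-c["t"])
E
python3 - <<'E'
from h import *
np.set_printoptions(precision=3,suppress=True)
print(manip.read_state()["position"])
for n in ("scene","top"):
    c=manip.camera(n); cv2.imwrite(f"pics/{n}0.png",c["frame"][:,:,::-1])
    for t in ("orange_paddle","orange_lid","blue_lid","mug"):
        for f in ("recognise","place_of"):
            for d in getattr(manip,f)(t,n):
                print(n,t,f,round(d["score"],2),np.round(d["pixel"]),pt(c,*d["pixel"]))
E
```

```text
[ 0.232 -0.552  0.23 ]
scene orange_paddle recognise 0.92 [233. 259.] [ 0.485 -0.233  0.137]
scene orange_paddle place_of 0.87 [228. 256.] [ 0.471 -0.225  0.14 ]
scene orange_lid recognise 0.9 [246. 322.] [ 0.648 -0.218  0.161]
scene orange_lid place_of 0.58 [255. 357.] [ 0.724 -0.202  0.158]
scene blue_lid recognise 0.87 [163. 398.] [0.674 0.182 0.16 ]Traceback (most recent call last):
  File "<stdin>", line 8, in <module>
ValueError: it knows: mug, orange_lid, orange_paddle
```

View pics/scene0.png

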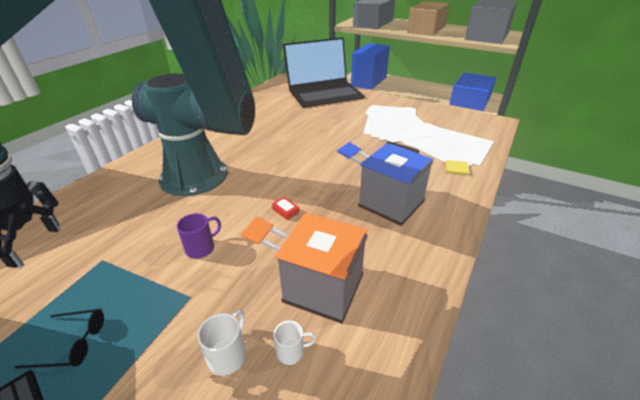

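The scene picture shows the orange bin on the right, with its lid at about (row 246, col 322) and its paddle at (232, 258). The blue bin is at (163, 398). There are three mugs: purple (236, 197), larger white (343, 222) and smaller white (343, 289). I leave the purple one, and the larger white one is the mug meant. None of them needs touching. Next I'll look from the top and confirm.

```bash
python3 - <<'E'
from h import *
np.set_printoptions(precision=3,suppress=True)
for n in ("top","scene"):
    c=manip.camera(n); 
    if n=="top":
        cv2.imwrite(f"pics/{n}0.png",c["frame"][:,:,::-1])
    else:
        cv2.imwrite("pics/crop0.png",cv2.resize(c["frame"][190:390,160:380,::-1],None,fx=3,fy=3,interpolation=cv2.INTER_CUBIC)[:600])
    for t in ("orange_paddle","orange_lid","mug"):
        for f in ("recognise","place_of"):
            for d in getattr(manip,f)(t,n):
                print(n,t,f,round(d["score"],2),np.round(d["pixel"]),pt(c,*d["pixel"]))
    # orange pixels -> world, paddle band
    hsv=cv2.cvtColor(c["frame"],cv2.COLOR_RGB2HSV)
    m=(hsv[...,0]>5)&(hsv[...,0]<16)&(hsv[...,1]>190)&(hsv[...,2]>150)&(c["z_map"]>0)
    nn,l,s,ce=cv2.connectedComponentsWithStats(m.astype(np.uint8))
    for i in range(1,nn):
        if s[i,4]>60:
            P=np.array([pt(c,r,q,0) for r,q in np.argwhere(l==i)])
            print(n,i,s[i],P.mean(0),P.min(0),P.max(0),cv2.minAreaRect(P[:,:2].astype(np.float32)))
E
```

```text
top orange_paddle recognise 0.64 [204. 392.] [ 0.484 -0.216  0.135]
top orange_paddle place_of 0.74 [210. 395.] [ 0.47  -0.222  0.139]
top orange_lid recognise 0.56 [140. 389.] [ 0.639 -0.206  0.159]
top orange_lid place_of 0.91 [110. 383.] [ 0.714 -0.192  0.157]
top orange_lid place_of 0.68 [181. 470.] [ 0.554 -0.457  0.006]
top mug recognise 0.93 [285. 400.] [ 0.269 -0.259  0.005]
top mug recognise 0.88 [178. 476.] [ 0.563 -0.475  0.005]
top mug recognise 0.64 [141. 446.] [ 0.666 -0.393  0.004]
top mug place_of 0.97 [180. 471.] [ 0.557 -0.461  0.004]
top mug place_of 0.9 [284. 397.] [ 0.272 -0.251  0.005]
top mug place_of 0.86 [144. 443.] [ 0.657 -0.383  0.007]
scene orange_paddle recognise 0.98 [233. 257.] [ 0.482 -0.236  0.138]
scene orange_paddle place_of 0.81 [230. 256.] [ 0.475 -0.23   0.139]
scene orange_lid recognise 0.71 [247. 324.] [ 0.653 -0.22   0.162]
scene orange_lid place_of 0.75 [256. 359.] [ 0.715 -0.168  0.118]
scene orange_lid place_of 0.64 [355. 224.] [ 0.585 -0.483  0.074]
scene mug recognise 0.59 [346. 221.] [ 0.531 -0.448  0.007]
scene mug recognise 0.58 [234. 197.] [ 0.312 -0.273  0.087]
scene mug recognise 0.57 [345. 292.] [ 0.683 -0.4    0.068]
scene mug place_of 0.94 [358. 224.] [ 0.584 -0.484  0.064]
scene mug place_of 0.75 [353. 290.] [ 0.68  -0.406  0.045]
scene mug place_of 0.67 [247. 198.] [ 0.307 -0.279  0.043]
```

View pics/top0.png

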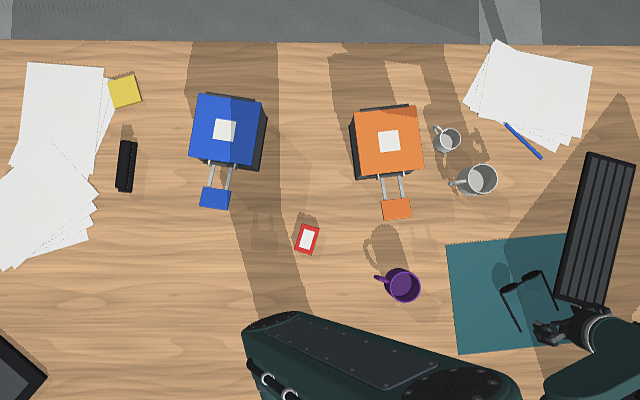

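View pics/crop0.png

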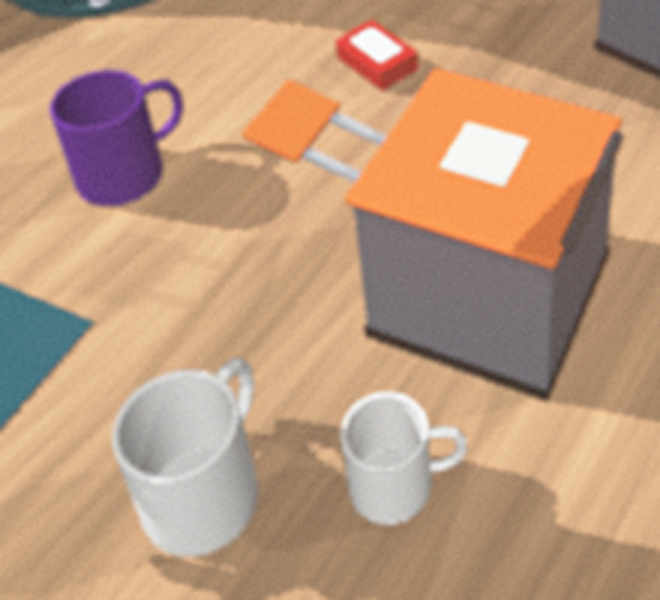

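Checks: the paddle is at about (0.473, -0.224, 0.139), which matches the given height of 138 mm. It lies 0.245 m from the hinge, where 242 mm is expected. The crop and top view confirm the mugs: large white at top (180, 478), small white (140, 447) and purple (285, 403). All of them are off the path. I'll close the fingers and move above the paddle.

Emit:
step_arm(commands=[[[0,0.75,0.9,0,0],[0,0.75,1,0,0],[0,0.75,1,0,0],[0,0.75,1,0,0],[0,0.75,1,0,0],[0,0.75,1,0,0],[0,0.75,1,0,0],[0,0.7,1,0,0]]])

```text
time: 1.8
position: [0.4716, -0.2354, 0.2316]
tool_rot: [0.0, 0.98, 0.198, 0.0]
ft_force: [0.4, -1.0, 0.1]
gripper_width: 0.0005
finger_force: 0.0
```

Emit:
step_arm(commands=[[[0,0,0.3,0,0],[0,0,0,0,0],[0,0,0,0,0]]])

```text
time: 2.1
position: [0.4699, -0.2258, 0.2313]
tool_rot: [0.0, 0.98, 0.198, -0.0]
ft_force: [0.6, -0.8, 0.2]
gripper_width: -0.0003
finger_force: 0.0
```

```bash
python3 - <<'E'
from h import *
np.set_printoptions(precision=3,suppress=True)
s=manip.read_state();print(s["time"],s["position"],s["tool_rot"],s["ft_force"],s["gripper_width"])
for n in ("wrist","scene"):
    c=manip.camera(n);cv2.imwrite(f"pics/{n}1.png",c["frame"][:,:,::-1])
    for f in ("recognise","place_of"):
        for d in getattr(manip,f)("orange_paddle",n): print(n,f,round(d["score"],2),np.round(d["pixel"]),pt(c,*d["pixel"]))
E
```

```text
2.1 [ 0.47  -0.226  0.231] [ 0.     0.98   0.198 -0.   ] [ 0.588 -0.754  0.239] -0.00027601554237758653
wrist place_of 0.77 [191. 325.] [ 0.478 -0.225  0.138]
scene recognise 0.69 [231. 259.] [ 0.482 -0.228  0.138]
scene place_of 0.84 [229. 256.] [ 0.473 -0.227  0.139]
```

View pics/wrist1.png

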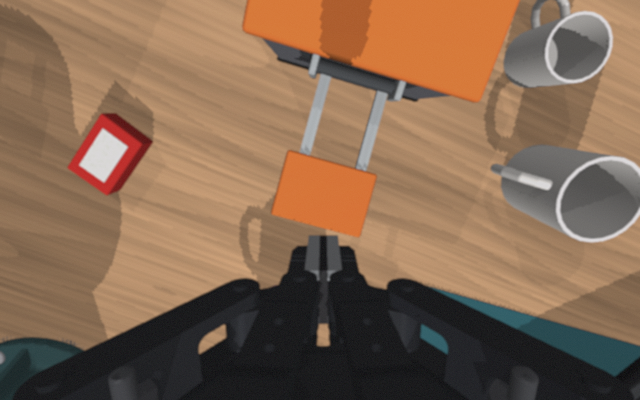

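The wrist view shows the orange paddle centred at (191, 325), which is (0.475, -0.225, 0.138). The tool is above it. The mugs are clear on the right. Going down.

Emit:
step_arm(commands=[[[0,0.1,0,-0.8,0],[0,0,0,-0.8,0],[0,0,0,-0.6,0],[0,0,0,-0.3,0],[0,0,0,-0.2,0],[0,0,0,-0.2,0],[0,0,0,-0.1,0],[0,0,0,0,0]]])

```text
time: 3.2
position: [0.4728, -0.2254, 0.1112]
tool_rot: [-0.001, 0.98, 0.197, -0.001]
ft_force: [-5.3, -0.4, 5.9]
gripper_width: 0.0004
finger_force: 3.2
```

Emit:
step_arm(commands=[[[0,0,0,-0.1,0],[0,0,0,-0.1,0],[0,0,0,0,0]]])

```text
time: 3.5
position: [0.4734, -0.2254, 0.1036]
tool_rot: [-0.0, 0.98, 0.197, -0.001]
ft_force: [-3.7, 0.5, 5.0]
gripper_width: 0.0
finger_force: 3.3
```

Emit:
step_arm(commands=[[[0,0,0,-0.1,0],[0,0,0,-0.05,0],[0,0,0,0,0]]])

```text
time: 3.8
position: [0.4741, -0.2254, 0.0992]
tool_rot: [-0.0, 0.98, 0.197, -0.0]
ft_force: [-5.4, 3.1, 20.6]
gripper_width: 0.0
finger_force: 10.6
```

Emit:
step_arm(commands=[[[0,0,0,-0.05,0],[0,0,0,0,0]]])

```text
time: 4.0
position: [0.4742, -0.2255, 0.0985]
tool_rot: [0.0, 0.98, 0.197, 0.0]
ft_force: [-9.0, 4.9, 33.8]
gripper_width: -0.0002
finger_force: 17.3
```

```bash
python3 - <<'E'
from h import *
c=manip.camera("scene");cv2.imwrite("pics/scene2.png",c["frame"][:,:,::-1])
E
```

```text
(no output)
```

View pics/scene2.png

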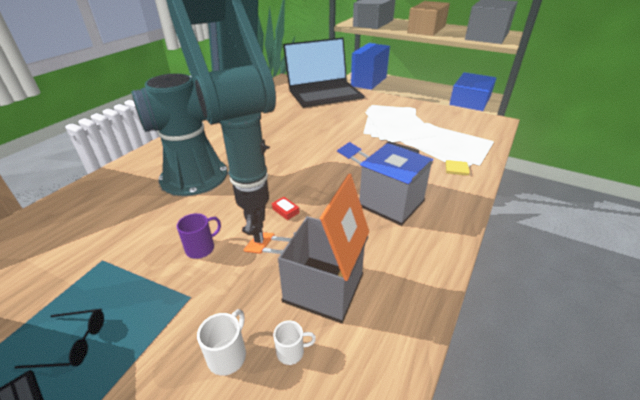

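The lever is at its stop: the force jumped and the lid stands fully raised at (230, 348). The blue lid is still shut and the mugs haven't moved. I'll ease off the force slightly and hold.

Emit:
step_arm(commands=[[[0,0,0,0.02,0],[0,0,0,0,0],[0,0,0,0,0],[0,0,0,0,0],[0,0,0,0,0],[0,0,0,0,0],[0,0,0,0,0],[0,0,0,0,0]]])

```text
time: 4.85
position: [0.4742, -0.2254, 0.0989]
tool_rot: [0.0, 0.98, 0.197, 0.0]
ft_force: [-8.4, 5.2, 27.8]
gripper_width: 0.0004
finger_force: 14.2
```

Emit:
step_arm(commands=[[[0,0,0,0,0],[0,0,0,0,0],[0,0,0,0,0],[0,0,0,0,0],[0,0,0,0,0],[0,0,0,0,0],[0,0,0,0,0],[0,0,0,0,0]]])

```text
time: 5.65
position: [0.4742, -0.2255, 0.0989]
tool_rot: [0.0, 0.98, 0.197, 0.0]
ft_force: [-7.9, 4.8, 27.1]
gripper_width: 0.0002
finger_force: 14.2
```

Emit:
step_arm(commands=[[[0,0,0,0,0],[0,0,0,0,0],[0,0,0,0,0],[0,0,0,0,0],[0,0,0,0,0],[0,0,0,0,0],[0,0,0,0,0],[0,0,0,0,0]]])

```text
time: 6.45
position: [0.4742, -0.2255, 0.0989]
tool_rot: [0.0, 0.98, 0.197, 0.0]
ft_force: [-8.0, 4.7, 28.1]
gripper_width: -0.0003
finger_force: 14.2
```

Emit:
step_arm(commands=[[[0,0,0,0,0],[0,0,0,0,0],[0,0,0,0,0],[0,0,0,0,0],[0,0,0,0,0],[0,0,0,0,0],[0,0,0,0,0],[0,0,0,0,0]]])

```text
time: 7.25
position: [0.4742, -0.2254, 0.0989]
tool_rot: [0.0, 0.98, 0.197, 0.0]
ft_force: [-8.1, 4.7, 27.6]
gripper_width: -0.0002
finger_force: 14.2
```

Emit:
step_arm(commands=[[[0,0,0,0,0],[0,0,0,0,0],[0,0,0,0,0],[0,0,0,0,0],[0,0,0,0,0],[0,0,0,0,0],[0,0,0,0,0],[0,0,0,0,0]]])

```text
time: 8.05
position: [0.4742, -0.2254, 0.0988]
tool_rot: [0.0, 0.98, 0.197, 0.0]
ft_force: [-8.4, 3.5, 27.7]
gripper_width: -0.0001
finger_force: 14.2
```

Held for 4 s. Now I'll release and rise straight up, leaving the spring time to lift the lever.

Emit:
step_arm(commands=[[[0,0,0,0.15,0],[0,0,0,0.25,0],[0,0,0,0.3,0],[0,0,0,0.3,0],[0,0,0,0.4,0],[0,0,0,0.8,0],[0,0,0,0.8,0],[0,0,0,0.8,0]]])

```text
time: 8.85
position: [0.4745, -0.2252, 0.2501]
tool_rot: [0.0, 0.98, 0.198, 0.0]
ft_force: [0.2, -0.5, 0.1]
gripper_width: -0.0003
finger_force: 0.0
```

Emit:
step_arm(commands=[[[0,0,0,0,0],[0,0,0,0,0],[0,0,0,0,0],[0,0,0,0,0],[0,0,0,0,0],[0,0,0,0,0],[0,0,0,0,0],[0,0,0,0,0]]])

```text
time: 9.65
position: [0.4743, -0.2251, 0.2479]
tool_rot: [-0.0, 0.98, 0.198, -0.0]
ft_force: [-0.2, 0.1, 0.3]
gripper_width: -0.0001
finger_force: 0.0
```

```bash
python3 - <<'E'
from h import *
c=manip.camera("scene");cv2.imwrite("pics/scene3.png",c["frame"][:,:,::-1])
for f in ("recognise","place_of"):
    for d in getattr(manip,f)("orange_paddle","scene"): print(d,pt(c,*d["pixel"]))
E
```

```text
{'pixel': [226.7, 255.8], 'score': 0.72} [ 0.46964889 -0.22311228  0.14127864]
```

View pics/scene3.png

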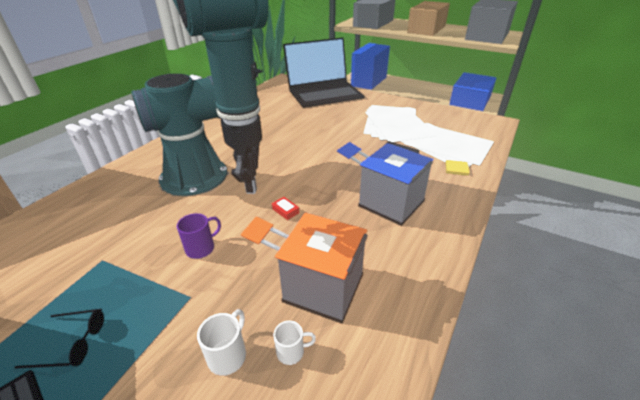

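The orange lid is shut again at (245, 322), and the paddle is back at rest. The blue lid is shut, the mugs haven't moved, and the tool is clear of everything.

```bash
python3 -c "from rig import manip; print(manip.hand_in())"
```

```text
the job is handed in; nothing more can be done
None
```

The job is done and handed in: I pressed the orange lever to its stop, kept the lid fully raised for about 4 s and then let it shut, with the blue lid staying shut and the white mug unmoved.

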